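# Unlatch the bottle case and stand the fallen bottle in it

## Robot

A 6-joint arm with a two-finger parallel gripper is mounted at the origin on a cart in front of the work surface, level with it; the furniture and walls round the work are solid. World frame = base frame: x ahead of the robot, y to its left, z up, the work surface at z = 0. Lengths are in m, angles in degrees, forces in N, time in s.
With the tool pointing down it reaches from about 0.4 to 0.825 m from the base axis. Payload 7 kg.
Tool frame: the origin (TCP) lies midway between the tips of the shut fingers; the grasp point (between the pads) lies 19 mm behind it; z points along the fingers, y is the line along which they close (so a half turn about z gives the same grasp; the last joint's range is limited). The gripper opens to 88 mm and grips with 3 to 60 N. Pads are 19 mm wide; open, the fingers measure 130 mm over their backs; the gripper's body (78 mm by 193 mm) begins 47 mm behind the grasp point.
Start: joints at [-52.305, 20.546, 0.682, 0, -70.136, -16.507], TCP at [0.244, -0.629, 0.227] pointing down, gripper open.
Joint ranges: [-176.03, 176.03], [-82.01, 121.73], [-58.28, 71.71], [-173.87, 95.51], [-174.79, -0.11], [-173.66, 173.66]. Speed limits (degrees/s): [136.94, 136.94, 172.46, 180, 180, 180].

## Interface

Orientations are given as [roll, pitch, yaw] about the fixed x, y, z axes, in that order (R = Rz(yaw) Ry(pitch) Rx(roll)).
In Python, from plant import r gives the robot as it stands. The module is installed in compiled form; this text tells all that it offers.
- The arm moves only by the tool play_rows, never from a script. Its argument "rows" is a list of rows, each an object with "slide": the shift along the tool's x, y, z as a fraction of full scale, a list of three; "delta_rot": the turn, a rotation vector about the tool's x, y, z as a fraction of full scale, a list of three; "fingers": the opening, from -1 (shut) to 1 (fully open). In form: [{"slide": [x, y, z], "delta_rot": [rx, ry, rz], "fingers": fingers}, ...]. A call has 1 to 8 rows; each row shifts and turns the commanded pose from where the row before left it, along the tool's axes as they then stand; what a row does not reach is not made up. Full scale, the value 1, is 0.15 m for a shift and 0.08 rad for a turn. A row lasts 1/8 s, in which the tool goes at most 62.5 mm and 10.7 degrees, less where a joint would pass 70% of its speed; a pose out of reach is approached as far as the arm can. A call with a number of a shift or a turn outside -1 to 1 is refused whole. A call with a gripper value outside its range is refused whole. The fingers move at their own pace and stop on an object; "squeeze" is the grip in N (left out, the last holds). Time passes only in rows, so rows that do not move let the fingers close. It gives the time, the measured TCP pose, the force, the opening and the grip force at its end, in the units of the state.
- r.get_state(): the state, without advancing time (a new reading comes with each control period).
- r.capture(name): name is "side" or "top"; returns a dict with "image" (420x560x3 uint8, blue, green, red), "fx", "fy", "cx", "cy" (pixels), "R" (3x3) and "t" (3): a world point X has camera coordinates R X + t. Camera axes: x right, y down, z forward; pixel columns grow to the right and rows downward; lengths in m; the calibration is good to about 2 mm. A picture is of the moment at which its call begins. There is no depth.
- r.close_job(): hands the job in; it is judged then, once.
The state is a dict: "time_s": time; "joints": joint angles; "qd": joint speeds; "joint_torque": joint torques, N m; "tcp_pos": TCP position; "eef_rot": TCP orientation; "contact_force": force on the tool from outside, world axes, zero at the start; "moment": the same for the moment, N m; "gripper_width": finger opening in m; "gripper_force": force on a finger pad.
Only numpy, scipy, OpenCV 4.12 (cv2) and the standard library are available. Lean on these libraries where they do the work, as an engineer would, in place of code of your own. Each camera call takes 0.05 s, during which the arm holds its last target. There are 200 camera calls.

## Task

A reagent bottle has toppled on the worktop and belongs back in the aluminium case. Open the case by pulling up the recessed paddle handle in its lid, raise the lid until it stands fully open, then pick up the fallen bottle and set it gently upright on the floor of the case (do not drop it in), leaving the bottle that is already in there standing.

Things in the scene. Friction and masses are not known exactly. Their poses are not given: they have to be found in the camera images.
- case: Closed aluminium clamshell case, fixed, 160 deep (x) x 280 wide (y) x 120 mm high, 16 mm wire handles on its ends. Origin: centre of its underside, on the worktop; z up, +x from its front (robot side) to its hinged back, +y to its left end. Lower half 55 mm high, 4 mm walls, a small 12 mm keeper inside the middle of the front rim. The lid is the 65 mm upper half.
- case_floor (a point): Centre of the flat inner floor of the case, 4 mm above the worktop; 152 x 272 mm inside, no dividers. Axes as the case's.
- case_hinge (a point): Centre of the lid's hinge line at the case's back rim, (80, 0, 55) mm in the case frame; the line runs along the case's y.
- lid (a joint): Lid angle, rad: 0 shut and latched, 1.5 fully open (stop); the front edge rises. It stays latched until the paddle is pulled up by about 0.25 rad. A damped gas stay acts on it: let go below about 0.3 rad it sinks (shut, or ajar on the latch bolt), above about 0.65 rad it rises slowly by itself to the stop. Open, it takes up 70 mm behind the case.
- paddle (a joint): Paddle angle relative to the lid, rad: 0 flush, 0.6 pulled up to its stop; springs back (2 to 5 N at its free end). Above about 0.25 the latch is free; it needs holding only until the lid has begun to rise.
- paddle_grip (a point): Centre of the grip block at the free (front) end of the steel paddle: 24 long (x), 34 wide (y), 14 mm thick, flat sides to pinch along y, its top level with the lid. Moves with paddle and lid. Shut, it is at (-45, 0, 113) mm in the case frame, its pivot line (along y) at (8, 0, 113) mm: 53 mm behind the grip.
- dish (a point): Centre of the mouth of the black recessed dish in the lid's top that holds the paddle: 86 (x) x 110 (y) x 34 mm deep, leaving 38 mm free on each side of the grip block, 15 mm in front of it and 20 mm below it. Moves with the lid; axes as the case's when shut.
- bottle_mid (a point): Fallen clear bottle with a screw cap, lying on the worktop: 56 mm diameter, 105 mm tall, 0.13 to 0.27 kg. Point on its axis half-way up, 52.5 mm from the base; z points from base to cap along its axis. The body is cylindrical up to about 65 mm from the base, the cap is 32 mm wide (88 to 105 mm from the base).
- bottle_in_mid (a point): Bottle of the same shape and size that already stands upright in the left (+y) end of the case, its axis 90 to 104 mm from the case's middle; hidden while the case is shut. Point half-way up its axis; z up.

How it is judged:
By the outcome, as a careful person would: the job done as asked, in the order asked, and still so for the second after the job is handed in, with the robot touching nothing.
It also fails if it takes over 64 s, if anything falls off the work surface, if the arm or the gripper's body presses on something with over 40 N, if the wrist force passes 120 N, or if a joint passes its speed limit or range.

## Working session

There is one attempt and no reset: what is moved stays moved. The work goes in short steps, Python scripts to look and compute and a tool call to move; the robot and the scene stay as the last step left them, time stands still between calls to the robot, and variables do not carry over. Pictures are saved under pics/ and viewed, at most 10 in all, crops included, and the job is handed in when it is done.

Besides the shell and the picture viewer there is one more tool, called as a command line: name --argument value ..., lists and objects as JSON in quotes. play_rows: Moves the arm, as the interface text tells. Shift numbers are shares of 0.15 m and turn numbers shares of 0.08 rad, none past 1 either way. Its arguments: {"type":"object","properties":{"rows":{"type":"array"},"squeeze":{"type":"number"}},"required":["rows"]}

```bash
mkdir -p pics
python3 - <<'E'
from plant import r
import cv2,json
print(r.get_state())
for n in("side","top"):
    c=r.capture(n);cv2.imwrite(f"pics/{n}0.png",c["image"])
    print(n,[c[k] for k in("fx","fy","cx","cy","R","t")])
E
```

```text
{'time_s': 0.0, 'joints': array([-5.23047025e+01,  2.05938752e+01,  6.33368283e-01, -2.11842054e-02,
       -7.01348596e+01, -1.65067183e+01]), 'qd': array([-0.01178556,  0.05588127, -0.0840359 , -0.06194208,  0.015657  ,
       -0.02006735]), 'joint_torque': array([-2.92844870e-04, -5.82713199e+01,  2.93042207e+01,  6.99670494e+00,
        6.88069253e-03, -2.07242474e-04]), 'tcp_pos': array([ 0.24377332, -0.62891871,  0.22558871]), 'eef_rot': array([ 1.79902905e+02, -8.00562315e-03, -1.58818629e+02]), 'contact_force': array([0.65033284, 1.29664076, 0.10359765]), 'moment': array([-0.01843342,  0.04087505,  0.00781573]), 'gripper_force': 0.0, 'gripper_width': 0.08738103851429571}
side [420.9821860421195, 420.9821860421195, 274.667860720496, 206.41293908509783, array([[-0.99696807, -0.07765034,  0.00500906],
       [-0.04259863,  0.49079521, -0.87023297],
       [ 0.06511546, -0.86780786, -0.49261495]]), array([0.51805494, 0.1571123 , 1.18484962])]
top [406.8849875460756, 406.8849875460756, 282.0188878068463, 209.6906204545641, array([[-2.28534975e-04, -9.99970924e-01, -7.62231749e-03],
       [-9.97846719e-01,  7.27973890e-04, -6.55850204e-02],
       [ 6.55886623e-02,  7.59091603e-03, -9.97817872e-01]]), array([-0.06170773,  0.54010097,  1.17032927])]
```

View pics/top0.png

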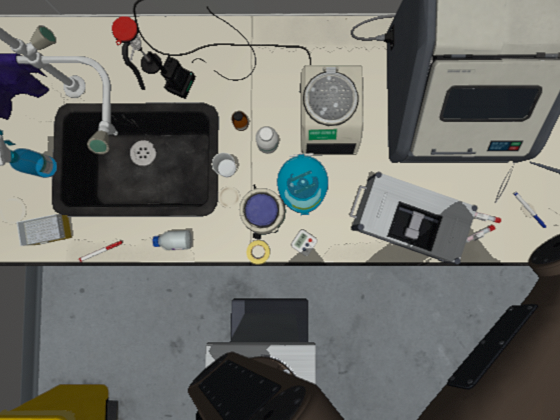

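View pics/side0.png

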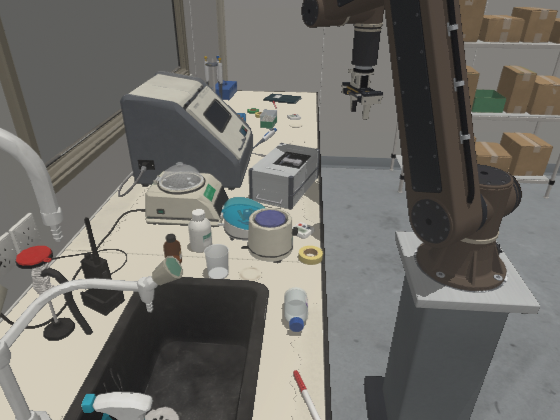

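The top view shows the case around (415,218), with its dish at (415,228). The fallen bottle is at (173,239) with its blue cap to the left (about 156,240). I'll measure both from an enlarged crop.

```bash
cat > h.py <<'E'
import numpy as np,cv2
from plant import r
def px(c,X):
    q=c["R"]@np.array(X,float)+c["t"]; return np.array([c["fx"]*q[0]/q[2]+c["cx"],c["fy"]*q[1]/q[2]+c["cy"]])
def ray(c,u,v):
    d=c["R"].T@np.array([(u-c["cx"])/c["fx"],(v-c["cy"])/c["fy"],1]); return -c["R"].T@c["t"],d
def plane(c,u,v,z):
    o,d=ray(c,u,v); return o+d*(z-o[2])/d[2]
def tri(c1,p1,c2,p2):
    A=[];b=[]
    for c,p in((c1,p1),(c2,p2)):
        o,d=ray(c,*p); d=d/np.linalg.norm(d); P=np.eye(3)-np.outer(d,d); A.append(P); b.append(P@o)
    return np.linalg.lstsq(np.vstack(A),np.hstack(b),rcond=None)[0]
def crop(c,x0,y0,w,h,s,name):
    cv2.imwrite(name,cv2.resize(c["image"][y0:y0+h,x0:x0+w],None,fx=s,fy=s,interpolation=cv2.INTER_CUBIC))
E
python3 - <<'E'
from h import *
t=r.capture("top");s=r.capture("side")
a=cv2.resize(t["image"][160:270,345:485],None,fx=5,fy=5,interpolation=cv2.INTER_CUBIC)[:550]
cv2.imwrite("pics/a.png",a)
b=cv2.resize(t["image"][220:260,140:205],None,fx=6,fy=6,interpolation=cv2.INTER_CUBIC)
d=cv2.resize(s["image"][280:335,270:325],None,fx=4,fy=4,interpolation=cv2.INTER_CUBIC)
e=cv2.resize(s["image"][140:210,240:330],None,fx=4,fy=4,interpolation=cv2.INTER_CUBIC)
o=np.zeros((540,800,3),np.uint8);o[:240,:390]=b;o[:220,400:620]=d;o[250:530,:360]=e
cv2.imwrite("pics/b.png",o)
# dark dish in top
g=t["image"].max(2); m=(g<45).astype(np.uint8); m[:185]=0;m[262:]=0;m[:,:380]=0;m[:,450:]=0
cs=cv2.findContours(m,0,2)[0];k=max(cs,key=cv2.contourArea);R=cv2.minAreaRect(k);print("dish",R)
print(plane(t,*R[0],.12),[plane(t,*p,.12)[:2].round(3) for p in cv2.boxPoints(R)])
E
```

```text
dish ((414.74267578125, 226.2535858154297), (45.470951080322266, 36.37675857543945), 18.853158950805664)
[ 0.48903815 -0.41487918  0.12      ] [array([ 0.463, -0.342]), array([ 0.554, -0.375]), array([ 0.515, -0.488]), array([ 0.424, -0.455])]
```

View pics/a.png

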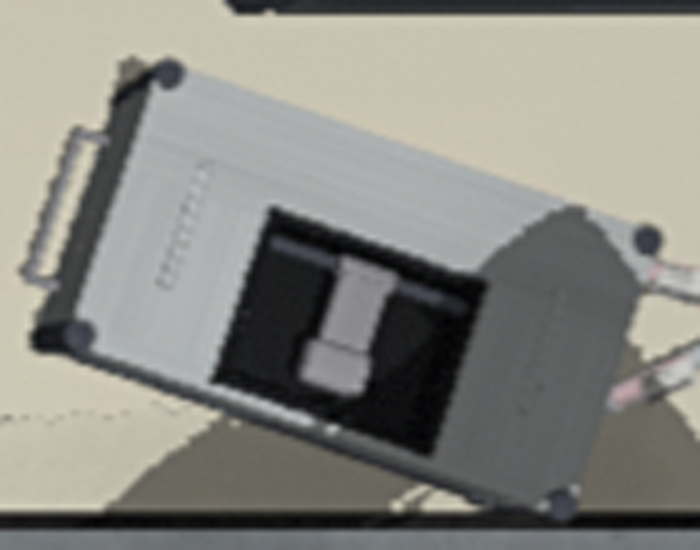

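View pics/b.png

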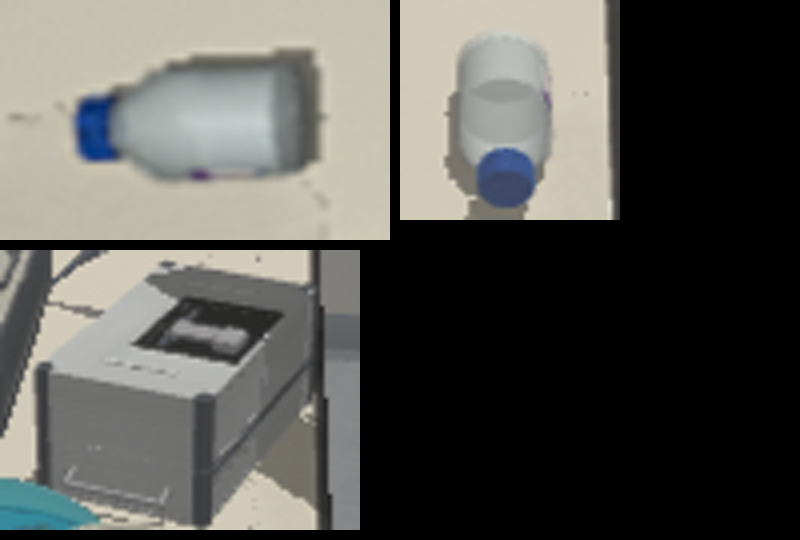

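Run:
```python
from h import *
t=r.capture("top");s=r.capture("side")
P=[plane(t,345+u/5,160+v/5,.12)[:2] for u,v in((170,73),(78,335),(648,240),(560,503))]
C=np.mean(P,0);print("centre",C,np.array(P).round(3))
y=(P[0]-P[2])+(P[1]-P[3]);print("yaw",np.degrees(np.arctan2(-y[0],y[1])))
x=(P[0]-P[1])+(P[2]-P[3]);print("yaw2",np.degrees(np.arctan2(x[1],x[0])),np.linalg.norm(x)/2,np.linalg.norm(y)/2)
print("grip top",plane(t,345+337/5,160+367/5,.12), "side", plane(s,240+212/4,140+90/4,.12))
print("cap tip",plane(t,140+77/6,220+128/6,.028),"base",plane(t,140+303/6,220+115/6,.028))
print("cap centre side",plane(s,270+(505-400)/4,280+177/4,.028))
```

```text
centre [ 0.51258871 -0.42312959] [[ 0.627 -0.322]
 [ 0.487 -0.271]
 [ 0.537 -0.575]
 [ 0.398 -0.524]]
yaw -19.466828074412636
yaw2 -19.992649122777912 0.14852581343457197 0.26774485256351493
grip top [ 0.47011128 -0.40827752  0.12      ] side [ 0.48494091 -0.38160558  0.12      ]
cap tip [0.44814485 0.31077452 0.028     ] base [0.45436165 0.20198169 0.028     ]
cap centre side [0.44797547 0.30297347 0.028     ]
```

```bash
cat >> h.py <<'E'
from scipy.spatial.transform import Rotation as Ro, Slerp
def rot(yaw,phi): return Ro.from_euler("xyz",[180,0,yaw],degrees=True)*Ro.from_euler("y",phi,degrees=True)
def plan(p,yaw,phi,n=None,start=None):
    "rows from the measured (or given) TCP pose to p with the tool down at yaw, then tilted phi about its y"
    s=r.get_state(); R0=Ro.from_euler("xyz",s["eef_rot"],degrees=True); p0=s["tcp_pos"]
    if start: p0,R0=np.array(start[0]),rot(*start[1:])
    R1=rot(yaw,phi); w=(R0.inv()*R1).as_rotvec(); p=np.array(p,float)
    n=n or int(np.ceil(max(np.linalg.norm(p-p0)/.055,abs(w).max()/.08,1)))
    print("p0",p0.round(4),"dist",np.linalg.norm(p-p0).round(3),"rot",np.degrees(w).round(1),"n",n)
    c,R=p0.copy(),R0
    for i in range(1,n+1):
        d=(R.inv().apply(p0+(p-p0)*i/n-c)/.15).round(2); q=((R.inv()*R0*Ro.from_rotvec(w*i/n)).as_rotvec()/.08).round(2)
        c=c+R.apply(d*.15); R=R*Ro.from_rotvec(q*.08); print(list(map(float,d+0.)),list(map(float,q+0.)))
E
python3 - <<'E'
from h import *
plan([.470,-.408,.19],160.3,0)
E
```

```text
p0 [ 0.2439 -0.6292  0.2262] dist 0.318 rot [ 0.  -0.  40.9] n 9
[-0.22, 0.09, 0.03] [0.0, 0.0, 0.99]
[-0.2, 0.11, 0.02] [0.0, 0.0, 0.99]
[-0.2, 0.13, 0.03] [0.0, 0.0, 0.99]
[-0.19, 0.14, 0.03] [0.0, 0.0, 0.99]
[-0.17, 0.15, 0.02] [0.0, 0.0, 1.0]
[-0.17, 0.17, 0.03] [0.0, 0.0, 0.99]
[-0.15, 0.18, 0.03] [0.0, 0.0, 0.99]
[-0.13, 0.19, 0.02] [0.0, 0.0, 0.99]
[-0.12, 0.2, 0.03] [0.0, -0.01, 0.99]
```

play_rows --rows '[{"slide": [-0.22,0.09,0.03],"delta_rot": [0,0,0.99],"fingers": 0.23},{"slide": [-0.2,0.11,0.02],"delta_rot": [0,0,0.99],"fingers": 0.23},{"slide": [-0.2,0.13,0.03],"delta_rot": [0,0,0.99],"fingers": 0.23},{"slide": [-0.19,0.14,0.03],"delta_rot": [0,0,0.99],"fingers": 0.23},{"slide": [-0.17,0.15,0.02],"delta_rot": [0,0,1],"fingers": 0.23},{"slide": [-0.17,0.17,0.03],"delta_rot": [0,0,0.99],"fingers": 0.23},{"slide": [-0.15,0.18,0.03],"delta_rot": [0,0,0.99],"fingers": 0.23},{"slide": [-0.13,0.19,0.02],"delta_rot": [0,0,0.99],"fingers": 0.23}]'

```text
time_s: 1.3
tcp_pos: [0.4454, -0.4321, 0.1949]
eef_rot: [180.0, -0.0, 164.7]
contact_force: [0.5, -0.6, 0.1]
gripper_width: 0.0537
gripper_force: 0.0
```

play_rows --rows '[{"slide": [-0.12,0.2,0.03],"delta_rot": [0,0,0.99],"fingers": 0.23},{"slide": [0,0,0],"delta_rot": [0,0,0],"fingers": 0.23},{"slide": [0,0,0],"delta_rot": [0,0,0],"fingers": 0.23}]'

```text
time_s: 1.68
tcp_pos: [0.4697, -0.4088, 0.1906]
eef_rot: [-180.0, -0.0, 160.4]
contact_force: [-0.5, 0.1, 0.1]
gripper_width: 0.0539
gripper_force: 0.0
```

Run:
```python
from h import *
s=r.capture("side"); crop(s,220,60,160,150,4,"pics/c.png")
st=r.get_state(); print(st["tcp_pos"],st["eef_rot"],st["gripper_width"],st["joints"])
for q in([.470,-.408,.12],[.470,-.408,.19]): print((px(s,q)-[220,60])*4)
plan([.470,-.408,.096],160.3,0,4)
```

```text
[ 0.46949821 -0.40912149  0.19064953] [-1.79993957e+02 -2.28329774e-03  1.60327344e+02] 0.05413266346383533 [-2.31267382e+01  1.70844055e+01 -9.18465216e+00  6.87959787e-03
 -6.37328576e+01 -8.65489622e+01]
[309.82709074 398.81769293]
[312.35687642 324.95113292]
p0 [ 0.4695 -0.4091  0.1906] dist 0.095 rot [-0. -0.  0.] n 4
[0.0, 0.0, 0.16] [0.0, 0.0, 0.0]
[0.0, 0.0, 0.16] [0.0, 0.0, 0.0]
[0.0, 0.01, 0.15] [0.0, 0.0, 0.0]
[0.0, 0.0, 0.16] [0.0, 0.0, 0.01]
```

View pics/c.png

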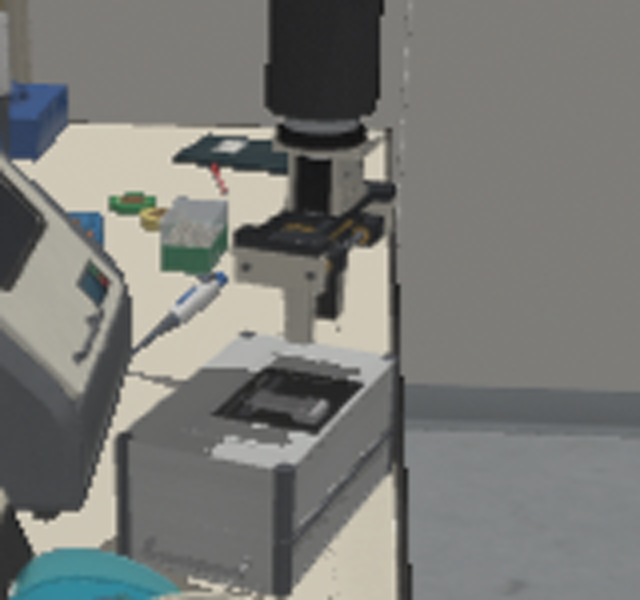

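The side crop shows the gripper straight above the paddle, with the block at about (313,408) in the crop. That agrees with the estimate to a few mm, so I'll go down and pinch.

play_rows --rows '[{"slide": [0,0,0.16],"delta_rot": [0,0,0],"fingers": 0.23},{"slide": [0,0.01,0.16],"delta_rot": [0,0,0],"fingers": 0.23},{"slide": [0,0.01,0.15],"delta_rot": [0,0,0],"fingers": 0.23},{"slide": [0,0,0.16],"delta_rot": [0,0,0],"fingers": 0.23},{"slide": [0,0,0],"delta_rot": [0,0,0],"fingers": 0.23},{"slide": [0,0,0],"delta_rot": [0,0,0],"fingers": -0.5},{"slide": [0,0,0],"delta_rot": [0,0,0],"fingers": -0.5},{"slide": [0,0,0],"delta_rot": [0,0,0],"fingers": -0.5}]' --squeeze 35

```text
time_s: 2.72
tcp_pos: [0.4707, -0.4086, 0.0977]
eef_rot: [-179.8, 0.1, 160.3]
contact_force: [-4.2, -11.9, -1.5]
gripper_width: 0.0335
gripper_force: 35.0
```

play_rows --rows '[{"slide": [0,-0.01,-0.033],"delta_rot": [0,0,0],"fingers": -0.5},{"slide": [-0.004,0,-0.033],"delta_rot": [0,0,0],"fingers": -0.5},{"slide": [-0.006,0,-0.033],"delta_rot": [0,0,0],"fingers": -0.5},{"slide": [-0.01,0,-0.033],"delta_rot": [0,0,0],"fingers": -0.5},{"slide": [-0.022,0,-0.04],"delta_rot": [0,-0.63,0],"fingers": -0.5},{"slide": [-0.022,0,-0.04],"delta_rot": [0,-0.63,0],"fingers": -0.5},{"slide": [-0.022,0,-0.04],"delta_rot": [0,-0.63,0],"fingers": -0.5},{"slide": [-0.022,0,-0.04],"delta_rot": [0,-0.63,0],"fingers": -0.5}]'

```text
time_s: 3.72
tcp_pos: [0.4865, -0.4143, 0.1414]
eef_rot: [-179.9, 11.9, 160.3]
contact_force: [11.0, -15.2, -19.0]
gripper_width: 0.0335
gripper_force: 35.0
```

play_rows --rows '[{"slide": [-0.022,-0.01,-0.04],"delta_rot": [0,-0.63,0],"fingers": -0.5},{"slide": [-0.022,0,-0.04],"delta_rot": [0,-0.63,0],"fingers": -0.5},{"slide": [-0.022,0,-0.04],"delta_rot": [0,-0.63,0],"fingers": -0.5},{"slide": [-0.022,0,-0.04],"delta_rot": [0,-0.63,0],"fingers": -0.5},{"slide": [-0.022,0,-0.04],"delta_rot": [0,-0.63,0],"fingers": -0.5},{"slide": [-0.022,0,-0.04],"delta_rot": [0,-0.63,0],"fingers": -0.5},{"slide": [-0.022,0,-0.04],"delta_rot": [0,-0.63,0],"fingers": -0.5},{"slide": [-0.022,0,-0.04],"delta_rot": [0,-0.63,0],"fingers": -0.5}]'

```text
time_s: 4.72
tcp_pos: [0.49, -0.4159, 0.1959]
eef_rot: [-180.0, 34.8, 160.3]
contact_force: [0.8, -0.5, -0.6]
gripper_width: 0.022
gripper_force: 0.0
```

play_rows --rows '[{"slide": [-0.022,0,-0.04],"delta_rot": [0,-0.63,0],"fingers": -0.5},{"slide": [-0.022,0,-0.04],"delta_rot": [0,-0.63,0],"fingers": -0.5},{"slide": [-0.022,0,-0.04],"delta_rot": [0,-0.63,0],"fingers": -0.5},{"slide": [-0.022,0,-0.04],"delta_rot": [0,-0.63,0],"fingers": -0.5},{"slide": [-0.022,0,-0.04],"delta_rot": [0,-0.63,0],"fingers": -0.5},{"slide": [-0.022,0,-0.04],"delta_rot": [0,-0.63,0],"fingers": -0.5}]'

```text
time_s: 5.48
tcp_pos: [0.4816, -0.4123, 0.2362]
eef_rot: [-179.9, 52.2, 160.5]
contact_force: [-1.6, -0.3, -0.6]
gripper_width: 0.0222
gripper_force: 0.0
```

Run:
```python
from h import *
s=r.capture("side"); crop(s,200,60,180,150,4,"pics/d.png")
st=r.get_state(); print(st["tcp_pos"],st["eef_rot"],st["gripper_width"],st["joints"],st["contact_force"])
```

```text
[ 0.48189223 -0.4118598   0.23690107] [-179.89451004   52.37636563  160.50105904] 0.02167538492687145 [-36.95081624  -0.5716666  -26.82335639 -47.89785841 -18.52887768
 -32.76347049] [-1.06400711 -0.71735671  0.63992887]
```

View pics/d.png

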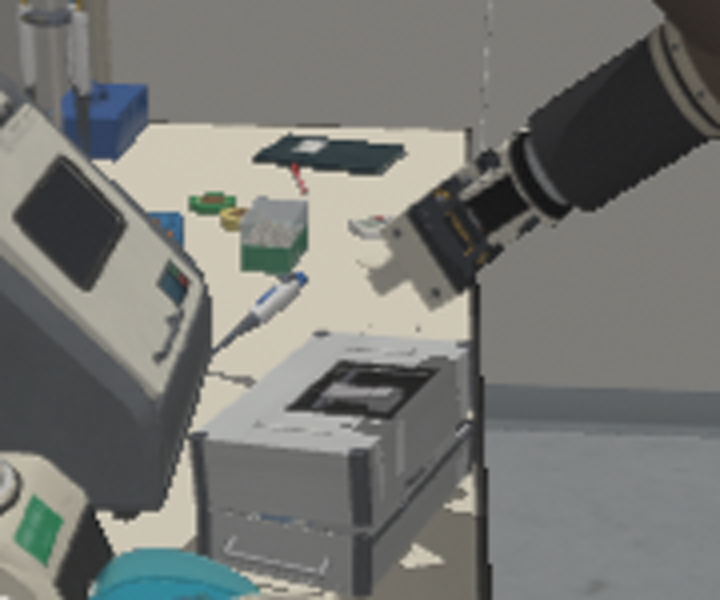

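The pads slipped off; the crop shows the lid slightly ajar, with its front-left top corner at about (360,452). I'll go back above it, look again, then grip deeper and harder and lift more slowly.

Run:
```python
from h import *
plan([.472,-.4095,.20],160.3,0,14)
```

```text
p0 [ 0.4819 -0.4119  0.2369] dist 0.038 rot [-0.  52.4  0.1] n 14
[0.02, 0.0, 0.01] [0.0, 0.82, 0.0]
[0.01, 0.0, 0.0] [0.0, 0.81, 0.0]
[0.02, 0.0, 0.01] [0.0, 0.82, 0.01]
[0.01, 0.0, 0.01] [0.0, 0.81, 0.0]
[0.02, 0.0, 0.02] [0.0, 0.82, 0.0]
[0.01, 0.0, 0.01] [0.0, 0.82, 0.0]
[0.02, 0.0, 0.01] [0.0, 0.81, 0.0]
[0.01, 0.0, 0.01] [0.0, 0.82, 0.01]
[0.01, 0.0, 0.02] [0.0, 0.82, 0.0]
[0.01, -0.01, 0.01] [0.0, 0.81, 0.0]
[0.01, 0.0, 0.02] [0.0, 0.82, 0.0]
[0.01, 0.0, 0.01] [0.0, 0.81, 0.01]
[0.0, 0.0, 0.02] [0.0, 0.82, 0.0]
[0.01, 0.0, 0.02] [0.0, 0.82, 0.0]
```

play_rows --rows '[{"slide": [0.02,0,0.01],"delta_rot": [0,0.82,0],"fingers": 0.23},{"slide": [0.01,0,0],"delta_rot": [0,0.82,0],"fingers": 0.23},{"slide": [0.02,0,0.01],"delta_rot": [0,0.82,0],"fingers": 0.23},{"slide": [0.01,0,0.01],"delta_rot": [0,0.82,0],"fingers": 0.23},{"slide": [0.02,0,0.02],"delta_rot": [0,0.82,0],"fingers": 0.23},{"slide": [0.01,0,0.01],"delta_rot": [0,0.82,0],"fingers": 0.23},{"slide": [0.02,0,0.01],"delta_rot": [0,0.82,0],"fingers": 0.23},{"slide": [0.01,0,0.01],"delta_rot": [0,0.82,0],"fingers": 0.23}]'

```text
time_s: 6.52
tcp_pos: [0.4749, -0.4109, 0.2148]
eef_rot: [-179.9, 22.0, 160.3]
contact_force: [-0.2, -0.4, -0.3]
gripper_width: 0.0539
gripper_force: 0.0
```

play_rows --rows '[{"slide": [0.01,0,0.02],"delta_rot": [0,0.82,0],"fingers": 0.23},{"slide": [0.01,-0.01,0.01],"delta_rot": [0,0.82,0],"fingers": 0.23},{"slide": [0.01,0,0.02],"delta_rot": [0,0.82,0],"fingers": 0.23},{"slide": [0.01,0,0.01],"delta_rot": [0,0.82,0],"fingers": 0.23},{"slide": [0,0,0.02],"delta_rot": [0,0.82,0],"fingers": 0.23},{"slide": [0.01,0,0.02],"delta_rot": [0,0.82,0],"fingers": 0.23},{"slide": [0,0,0],"delta_rot": [0,0,0],"fingers": 0.23}]'

```text
time_s: 7.4
tcp_pos: [0.4712, -0.4112, 0.1971]
eef_rot: [-179.9, -0.6, 160.3]
contact_force: [0.1, -0.5, -1.1]
gripper_width: 0.054
gripper_force: 0.0
```

Run:
```python
from h import *
s=r.capture("side"); crop(s,200,110,180,110,4,"pics/e.png")
st=r.get_state(); print(st["tcp_pos"],st["eef_rot"],st["gripper_width"],st["joints"],st["contact_force"])
cx=np.array([.9415,-.337]);cy=np.array([.337,.9415]);C=np.array([.5126,-.4231])
def cw(x,y,z,th=0,):
    dx,dz=x-.08,z-.055; X=.08+dx*np.cos(th)+dz*np.sin(th); Z=.055-dx*np.sin(th)+dz*np.cos(th)
    return [*(C+X*cx+y*cy),Z]
for th in(0,.05,.1,.15):print(th,[(((px(s,cw(*q,th))-[200,110])*4).round()) for q in((-.08,.14,.12),(-.08,.14,.055),(-.045,0,.12))], cw(-.045,0,.113,th))
```

```text
[ 0.47086607 -0.41100432  0.19734811] [-179.9187859    -0.49261959  160.26220398] 0.054404755926257146 [-23.17546579  17.26952724  -8.05099174   0.12187614 -65.166394
 -86.61363717] [-0.85800996  0.29882201  0.42994089]
0 [array([367., 267.]), array([365., 337.]), array([390., 199.])] [np.float64(0.47023249999999994), np.float64(-0.407935), np.float64(0.113)]
0.05 [array([363., 258.]), array([365., 328.]), array([386., 192.])] [np.float64(0.47310879122613125), np.float64(-0.4089645381234267), np.float64(0.11917491126174284)]
0.1 [array([359., 248.]), array([365., 320.]), array([383., 185.])] [np.float64(0.4762720506816756), np.float64(-0.41009679349944206), np.float64(0.12518941866697902)]
0.15 [array([355., 239.]), array([364., 311.]), array([379., 178.])] [np.float64(0.4797143718653878), np.float64(-0.4113289360792732), np.float64(0.13102848907949036)]
```

View pics/e.png

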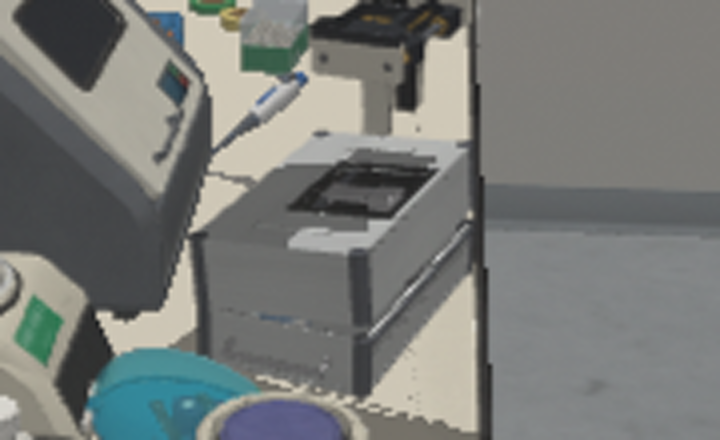

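The crop shows the lid ajar: its corner is at (360,251), which gives about 0.08 rad. I'll re-grip at 60 N and lower.

Run:
```python
from h import *
plan([.476,-.410,.101],160.3,-4.6,5)
```

```text
p0 [ 0.4709 -0.411   0.1973] dist 0.096 rot [-0.1 -5.1 -0. ] n 5
[-0.01, 0.0, 0.13] [0.0, -0.22, 0.0]
[0.0, 0.01, 0.13] [-0.01, -0.22, 0.0]
[0.0, 0.0, 0.13] [0.0, -0.23, 0.0]
[0.0, 0.0, 0.12] [0.0, -0.22, -0.01]
[0.0, 0.01, 0.13] [-0.01, -0.22, 0.0]
```

play_rows --rows '[{"slide": [-0.01,0,0.13],"delta_rot": [0,-0.22,0],"fingers": 0.23},{"slide": [0,0.01,0.13],"delta_rot": [0,-0.22,0],"fingers": 0.23},{"slide": [0,0,0.13],"delta_rot": [0,-0.23,0],"fingers": 0.23},{"slide": [0,0,0.12],"delta_rot": [0,-0.22,0],"fingers": 0.23},{"slide": [0,0,0.13],"delta_rot": [0,-0.22,0],"fingers": 0.23},{"slide": [0,0,0],"delta_rot": [0,0,0],"fingers": -0.5},{"slide": [0,0,0],"delta_rot": [0,0,0],"fingers": -0.5},{"slide": [0,0,0],"delta_rot": [0,0,0],"fingers": -0.5}]' --squeeze 60

```text
time_s: 8.45
tcp_pos: [0.4753, -0.4106, 0.1027]
eef_rot: [180.0, 4.7, 160.3]
contact_force: [-1.6, 1.7, 3.5]
gripper_width: 0.0337
gripper_force: 60.0
```

play_rows --rows '[{"slide": [0,0,-0.03],"delta_rot": [0,0,0],"fingers": -0.5},{"slide": [0,0,-0.03],"delta_rot": [0,0,0],"fingers": -0.5},{"slide": [-0.01,0,-0.03],"delta_rot": [0,0,0],"fingers": -0.5},{"slide": [-0.01,0,-0.02],"delta_rot": [0,0,0],"fingers": -0.5},{"slide": [-0.011,0,-0.025],"delta_rot": [0,-0.38,0],"fingers": -0.5},{"slide": [-0.011,0,-0.025],"delta_rot": [0,-0.38,0],"fingers": -0.5},{"slide": [-0.011,0,-0.025],"delta_rot": [0,-0.38,0],"fingers": -0.5},{"slide": [-0.011,0,-0.025],"delta_rot": [0,-0.38,0],"fingers": -0.5}]'

```text
time_s: 9.45
tcp_pos: [0.4844, -0.4137, 0.1331]
eef_rot: [180.0, 11.9, 160.3]
contact_force: [21.9, -12.1, -26.3]
gripper_width: 0.0335
gripper_force: 60.0
```

play_rows --rows '[{"slide": [-0.011,0,-0.025],"delta_rot": [0,-0.38,0],"fingers": -0.5},{"slide": [-0.011,0,-0.025],"delta_rot": [0,-0.38,0],"fingers": -0.5},{"slide": [-0.011,0,-0.025],"delta_rot": [0,-0.38,0],"fingers": -0.5},{"slide": [-0.011,0,-0.025],"delta_rot": [0,-0.38,0],"fingers": -0.5}]'

```text
time_s: 9.95
tcp_pos: [0.4876, -0.4148, 0.1484]
eef_rot: [180.0, 18.8, 160.3]
contact_force: [32.3, -18.4, -42.0]
gripper_width: 0.0334
gripper_force: 60.0
```

The forces point towards the hinge, so I tilted the tool the wrong way: the lid's top turns towards the back as it opens. I'll straighten the tool in place while keeping hold, then follow the true arc.

```bash
cat >> h.py <<'E'
cx=np.array([.9415,-.337]);cy=np.array([.337,.9415]);C=np.array([.5126,-.4231])
def case(x,y,z): return np.array([*(C+x*cx+y*cy),z])
def follow(wp,yaw=160.3):
    "rows through (grip point in case x,z ; phi)"
    s=r.get_state(); R=Ro.from_euler("xyz",s["eef_rot"],degrees=True); c=s["tcp_pos"]
    for x,z,phi in wp:
        T=rot(yaw,phi); p=case(x,0,z)+T.apply([0,0,.019])
        d=(R.inv().apply(p-c)/.15).round(3); q=((R.inv()*T).as_rotvec()/.08).round(2)
        c=c+R.apply(d*.15); R=R*Ro.from_rotvec(q*.08); print(list(map(float,d+0.)),list(map(float,q+0.)),p.round(3))
E
python3 - <<'E'
from h import *
st=r.get_state(); print(st["contact_force"])
follow([(-.0326+.0126*i/5,.1677-.0127*i/5,-18.8+18.8*i/5) for i in range(1,6)])
print()
follow([(.08-.141*np.cos(a),.055+.141*np.sin(a),(a-.785)*23) for a in .785+.04*np.arange(0,17)])
E
```

```text
[ 32.28446796 -18.37250797 -42.02308921]
[-0.004, 0.004, 0.012] [0.0, 0.83, 0.0] [ 0.489 -0.415  0.147]
[-0.003, 0.0, 0.021] [0.0, 0.82, 0.0] [ 0.49  -0.415  0.144]
[-0.005, 0.0, 0.019] [0.0, 0.82, 0.0] [ 0.491 -0.415  0.141]
[-0.006, 0.0, 0.019] [0.0, 0.82, 0.0] [ 0.493 -0.416  0.139]
[-0.008, 0.0, 0.018] [0.0, 0.82, 0.0] [ 0.494 -0.416  0.136]

[-0.014, 0.004, 0.094] [0.0, 4.11, 0.0] [ 0.494 -0.416  0.136]
[-0.025, 0.0, -0.026] [0.0, 0.2, 0.0] [ 0.498 -0.418  0.14 ]
[-0.026, 0.0, -0.025] [0.0, 0.2, 0.0] [ 0.501 -0.419  0.143]
[-0.026, 0.0, -0.025] [0.0, 0.2, 0.0] [ 0.505 -0.42   0.147]
[-0.027, 0.0, -0.024] [0.0, 0.2, 0.0] [ 0.509 -0.422  0.15 ]
[-0.028, 0.0, -0.023] [0.0, 0.21, 0.0] [ 0.513 -0.423  0.154]
[-0.027, 0.0, -0.023] [0.0, 0.2, 0.0] [ 0.517 -0.425  0.157]
[-0.029, 0.0, -0.022] [0.0, 0.2, 0.0] [ 0.522 -0.426  0.159]
[-0.029, 0.0, -0.021] [0.0, 0.2, 0.0] [ 0.526 -0.428  0.162]
[-0.03, 0.0, -0.02] [0.0, 0.2, 0.0] [ 0.531 -0.43   0.165]
[-0.03, 0.0, -0.02] [0.0, 0.2, 0.0] [ 0.535 -0.431  0.167]
[-0.03, 0.0, -0.019] [0.0, 0.2, 0.0] [ 0.54  -0.433  0.169]
[-0.031, 0.0, -0.018] [0.0, 0.2, 0.0] [ 0.545 -0.435  0.171]
[-0.031, 0.0, -0.017] [0.0, 0.2, 0.0] [ 0.549 -0.436  0.172]
[-0.032, 0.0, -0.017] [0.0, 0.2, 0.0] [ 0.554 -0.438  0.174]
[-0.032, 0.0, -0.016] [0.0, 0.2, 0.0] [ 0.559 -0.44   0.175]
[-0.033, 0.0, -0.015] [0.0, 0.2, 0.0] [ 0.564 -0.442  0.176]
```

play_rows --rows '[{"slide": [-0.004,0,0.012],"delta_rot": [0,0.82,0],"fingers": -0.5},{"slide": [-0.003,0,0.02],"delta_rot": [0,0.82,0],"fingers": -0.5},{"slide": [-0.005,0,0.019],"delta_rot": [0,0.82,0],"fingers": -0.5},{"slide": [-0.006,0,0.019],"delta_rot": [0,0.82,0],"fingers": -0.5},{"slide": [-0.008,0,0.018],"delta_rot": [0,0.82,0],"fingers": -0.5},{"slide": [0,0,0],"delta_rot": [0,0,0],"fingers": -0.5}]'

```text
time_s: 10.7
tcp_pos: [0.4883, -0.4152, 0.1387]
eef_rot: [180.0, -0.5, 160.3]
contact_force: [-5.6, 5.8, 10.2]
gripper_width: 0.0335
gripper_force: 60.0
```

play_rows --rows '[{"slide": [-0.025,0,-0.027],"delta_rot": [0,0.2,0],"fingers": -0.5},{"slide": [-0.026,0,-0.026],"delta_rot": [0,0.2,0],"fingers": -0.5},{"slide": [-0.026,0,-0.026],"delta_rot": [0,0.2,0],"fingers": -0.5},{"slide": [-0.027,0,-0.025],"delta_rot": [0,0.2,0],"fingers": -0.5},{"slide": [-0.028,0,-0.024],"delta_rot": [0,0.2,0],"fingers": -0.5}]'

```text
time_s: 11.32
tcp_pos: [0.5053, -0.4212, 0.1559]
eef_rot: [179.9, -5.3, 160.3]
contact_force: [-5.8, 4.8, 1.1]
gripper_width: 0.0333
gripper_force: 62.6
```

Forces are small, so the arc is right. I'll carry on.

play_rows --rows '[{"slide": [-0.028,0,-0.023],"delta_rot": [0,0.2,0],"fingers": -0.5},{"slide": [-0.029,0,-0.022],"delta_rot": [0,0.2,0],"fingers": -0.5},{"slide": [-0.029,0,-0.021],"delta_rot": [0,0.2,0],"fingers": -0.5},{"slide": [-0.03,0,-0.02],"delta_rot": [0,0.2,0],"fingers": -0.5},{"slide": [-0.03,0,-0.02],"delta_rot": [0,0.2,0],"fingers": -0.5},{"slide": [-0.03,0,-0.019],"delta_rot": [0,0.2,0],"fingers": -0.5},{"slide": [-0.031,0,-0.018],"delta_rot": [0,0.2,0],"fingers": -0.5},{"slide": [-0.031,0,-0.017],"delta_rot": [0,0.2,0],"fingers": -0.5}]'

```text
time_s: 12.32
tcp_pos: [0.5422, -0.4343, 0.1762]
eef_rot: [180.0, -12.6, 160.3]
contact_force: [-6.4, 6.7, 8.0]
gripper_width: 0.0333
gripper_force: 64.9
```

Run:
```python
from h import *
s=r.capture("side"); crop(s,180,60,180,150,4,"pics/f.png")
st=r.get_state(); print(st["tcp_pos"],st["eef_rot"],st["joints"],st["contact_force"])
R=Ro.from_euler("xyz",st["eef_rot"],degrees=True); g=st["tcp_pos"]-R.apply([0,0,.019]); X=(g[:2]-C)@cx-.08; Z=g[2]-.055; print(X,Z,np.hypot(X,Z),np.degrees(np.arctan2(Z,-X)))
```

```text
[ 0.54282925 -0.43455708  0.17630798] [179.98241056 -12.60773833 160.33487007] [-22.34652399  31.74564547  10.63768865   0.57382839 -81.48764193
 -87.46812114] [-4.68556209  8.39310332 12.53503066]
-0.04353090956713501 0.13984983879335663 0.1464681449949781 72.71025765859974
```

View pics/f.png

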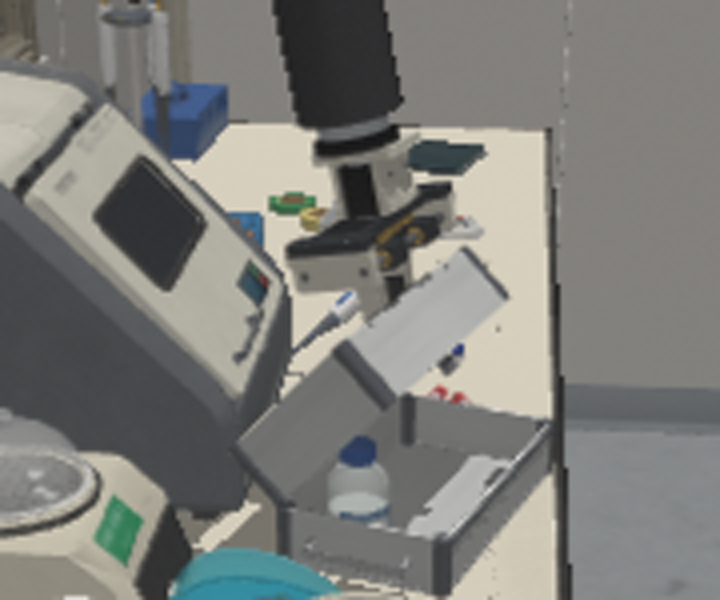

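The crop shows the lid held open at about 0.75 rad, with the inner bottle still standing at (358,475). A little further, then release and withdraw.

play_rows --rows '[{"slide": [-0.032,0,-0.016],"delta_rot": [0,0.3,0],"fingers": -0.5},{"slide": [-0.032,0,-0.015],"delta_rot": [0,0.3,0],"fingers": -0.5},{"slide": [-0.033,0,-0.013],"delta_rot": [0,0.3,0],"fingers": -0.5},{"slide": [0,0,0],"delta_rot": [0,0,0],"fingers": 0.23},{"slide": [0,0,0],"delta_rot": [0,0,0],"fingers": 0.23},{"slide": [0,0,-0.3],"delta_rot": [0,0,0],"fingers": 0.23},{"slide": [0.05,0,-0.35],"delta_rot": [0,0,0],"fingers": 0.23},{"slide": [0.1,0,-0.3],"delta_rot": [0,0,0],"fingers": 0.23}]'

```text
time_s: 13.38
tcp_pos: [0.5766, -0.4475, 0.3222]
eef_rot: [-180.0, -16.4, 160.3]
contact_force: [0.7, 0.1, 0.8]
gripper_width: 0.0537
gripper_force: 0.0
```

Run:
```python
from h import *
st=r.get_state(); print(st["tcp_pos"],st["eef_rot"],st["joints"])
# bottle: tilt 42 deg, grasp at 60 mm from base
a=np.array([-.0062,.1088]);a/=np.linalg.norm(a); yaw=np.degrees(np.arctan2(-a[1],-a[0])); print("yaw",yaw)
base=np.array([.4544,.2020]);g=np.array([*(base+a*.060),.028])
T=rot(yaw,42); tcp=g+T.apply([0,0,.019]); zt=T.apply([0,0,1]); print("g",g,"tcp",tcp,"z",zt)
pre=tcp-.13*zt; print("pre",pre)
plan([.40,-.10,.30],-130,0)
plan(pre,yaw,42,start=([.40,-.10,.30],-130,0))
```

```text
[ 0.57663188 -0.44749934  0.3222405 ] [-179.98356878  -16.35812669  160.27577968] [ -22.19715448   35.08123683   34.01751926    0.7388081  -105.27809718
  -87.4323557 ]
yaw -86.73851047159845
g [0.45098642 0.26190282 0.028     ] tcp [0.45170973 0.24920993 0.01388025] z [ 0.03806884 -0.6680468  -0.74314483]
pre [0.44676078 0.33605601 0.11048908]
p0 [ 0.5766 -0.4475  0.3222] dist 0.39 rot [  9.9 -14.3 -69.2] n 16
[0.11, 0.11, 0.04] [0.14, -0.19, -0.94]
[0.1, 0.12, 0.04] [0.13, -0.2, -0.95]
[0.1, 0.13, 0.04] [0.14, -0.19, -0.94]
[0.08, 0.13, 0.03] [0.13, -0.2, -0.95]
[0.08, 0.15, 0.03] [0.14, -0.19, -0.94]
[0.06, 0.14, 0.03] [0.13, -0.2, -0.94]
[0.05, 0.15, 0.03] [0.14, -0.19, -0.95]
[0.05, 0.16, 0.02] [0.14, -0.2, -0.94]
[0.03, 0.16, 0.02] [0.13, -0.19, -0.94]
[0.01, 0.16, 0.02] [0.14, -0.2, -0.95]
[0.01, 0.16, 0.02] [0.13, -0.19, -0.94]
[0.0, 0.16, 0.01] [0.14, -0.2, -0.95]
[-0.02, 0.16, 0.01] [0.13, -0.19, -0.94]
[-0.03, 0.16, 0.02] [0.14, -0.2, -0.94]
[-0.04, 0.16, 0.01] [0.13, -0.19, -0.95]
[-0.05, 0.15, 0.01] [0.14, -0.2, -0.94]
p0 [ 0.4 -0.1  0.3] dist 0.478 rot [ 15.8  40.  -41.3] n 10
[-0.24, 0.16, 0.13] [0.35, 0.87, -0.9]
[-0.26, 0.15, 0.1] [0.34, 0.87, -0.9]
[-0.28, 0.13, 0.08] [0.35, 0.87, -0.9]
[-0.3, 0.11, 0.06] [0.34, 0.88, -0.9]
[-0.3, 0.1, 0.04] [0.35, 0.87, -0.9]
[-0.31, 0.07, 0.01] [0.34, 0.87, -0.9]
[-0.31, 0.05, -0.02] [0.35, 0.87, -0.9]
[-0.32, 0.02, -0.03] [0.35, 0.87, -0.9]
[-0.31, 0.0, -0.06] [0.34, 0.87, -0.9]
[-0.31, -0.02, -0.08] [0.35, 0.87, -0.9]
```

play_rows --rows '[{"slide": [0.11,0.11,0.04],"delta_rot": [0.14,-0.19,-0.94],"fingers": 1},{"slide": [0.1,0.12,0.04],"delta_rot": [0.13,-0.2,-0.95],"fingers": 1},{"slide": [0.1,0.13,0.04],"delta_rot": [0.14,-0.19,-0.94],"fingers": 1},{"slide": [0.08,0.13,0.03],"delta_rot": [0.13,-0.2,-0.95],"fingers": 1},{"slide": [0.08,0.15,0.03],"delta_rot": [0.14,-0.19,-0.94],"fingers": 1},{"slide": [0.06,0.14,0.03],"delta_rot": [0.13,-0.2,-0.94],"fingers": 1},{"slide": [0.05,0.15,0.03],"delta_rot": [0.14,-0.19,-0.95],"fingers": 1},{"slide": [0.05,0.16,0.02],"delta_rot": [0.14,-0.2,-0.94],"fingers": 1}]'

```text
time_s: 14.38
tcp_pos: [0.4868, -0.273, 0.3096]
eef_rot: [177.4, -8.1, -164.4]
contact_force: [0.7, 0.5, -0.2]
gripper_width: 0.0875
gripper_force: 0.0
```

play_rows --rows '[{"slide": [0.03,0.16,0.02],"delta_rot": [0.13,-0.19,-0.94],"fingers": 1},{"slide": [0.01,0.16,0.02],"delta_rot": [0.14,-0.2,-0.95],"fingers": 1},{"slide": [0.01,0.16,0.02],"delta_rot": [0.13,-0.19,-0.94],"fingers": 1},{"slide": [0,0.16,0.01],"delta_rot": [0.14,-0.2,-0.95],"fingers": 1},{"slide": [-0.02,0.16,0.01],"delta_rot": [0.13,-0.19,-0.94],"fingers": 1},{"slide": [-0.03,0.16,0.02],"delta_rot": [0.14,-0.2,-0.94],"fingers": 1},{"slide": [-0.04,0.16,0.01],"delta_rot": [0.13,-0.19,-0.95],"fingers": 1},{"slide": [-0.05,0.15,0.01],"delta_rot": [0.14,-0.2,-0.94],"fingers": 1}]'

```text
time_s: 15.38
tcp_pos: [0.3993, -0.1001, 0.2983]
eef_rot: [-179.9, 0.1, -129.9]
contact_force: [-0.8, 0.5, 0.4]
gripper_width: 0.0878
gripper_force: 0.0
```

play_rows --rows '[{"slide": [-0.24,0.16,0.13],"delta_rot": [0.35,0.87,-0.9],"fingers": 1},{"slide": [-0.26,0.15,0.1],"delta_rot": [0.34,0.87,-0.9],"fingers": 1},{"slide": [-0.28,0.13,0.08],"delta_rot": [0.35,0.87,-0.9],"fingers": 1},{"slide": [-0.3,0.11,0.06],"delta_rot": [0.34,0.88,-0.9],"fingers": 1},{"slide": [-0.3,0.1,0.04],"delta_rot": [0.35,0.87,-0.9],"fingers": 1},{"slide": [-0.31,0.07,0.01],"delta_rot": [0.34,0.87,-0.9],"fingers": 1}]'

```text
time_s: 16.12
tcp_pos: [0.4278, 0.1627, 0.1839]
eef_rot: [-175.6, -25.3, -105.7]
contact_force: [1.3, -0.1, 0.8]
gripper_width: 0.0876
gripper_force: 0.0
```

Run:
```python
from h import *
st=r.get_state(); print(st["tcp_pos"],st["eef_rot"],st["joints"])
t=r.capture("top");cv2.imwrite("pics/g.png",t["image"])
plan([.44676078,.33605601,.11048908],-86.74,42)
```

```text
[0.42783737 0.16274173 0.18389786] [-175.62900065  -25.2989957  -105.66158014] [ 56.19124095  12.68191985 -26.47768004  12.31464452 -74.11522942
 -76.69874023]
p0 [0.4286 0.1669 0.1804] dist 0.184 rot [  6.1  15.6 -16. ] n 4
[-0.3, 0.04, -0.02] [0.33, 0.85, -0.87]
[-0.31, 0.03, -0.04] [0.34, 0.85, -0.88]
[-0.3, -0.01, -0.06] [0.33, 0.84, -0.87]
[-0.29, -0.02, -0.08] [0.33, 0.85, -0.88]
```

View pics/g.png

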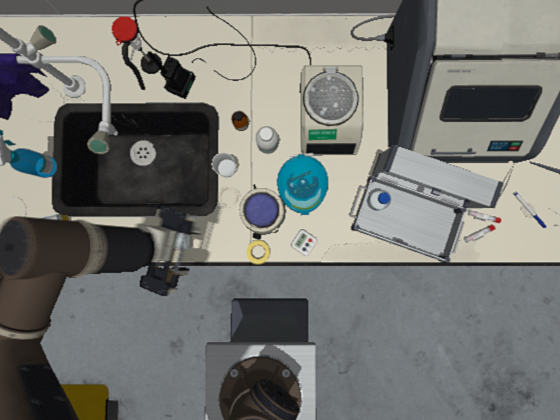

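The top view shows the lid almost upright behind the case and the inner bottle at (380,198). The arm is over the fallen bottle, so I'll carry on to the pre-grasp pose.

play_rows --rows '[{"slide": [-0.3,0.04,-0.02],"delta_rot": [0.33,0.85,-0.87],"fingers": 1},{"slide": [-0.31,0.03,-0.04],"delta_rot": [0.34,0.85,-0.88],"fingers": 1},{"slide": [-0.3,-0.01,-0.06],"delta_rot": [0.33,0.84,-0.87],"fingers": 1},{"slide": [-0.29,-0.02,-0.08],"delta_rot": [0.33,0.85,-0.88],"fingers": 1},{"slide": [0,0,0],"delta_rot": [0,0,0],"fingers": 1},{"slide": [0,0,0],"delta_rot": [0,0,0],"fingers": 1}]'

```text
time_s: 16.92
tcp_pos: [0.4478, 0.3301, 0.1148]
eef_rot: [-179.8, -41.6, -87.4]
contact_force: [0.4, -0.7, 0.6]
gripper_width: 0.0876
gripper_force: 0.0
```

Run:
```python
from h import *
st=r.get_state(); print(st["tcp_pos"],st["eef_rot"],st["joints"])
s=r.capture("side");crop(s,170,150,200,150,4,"pics/i.png")
for a,d in(("cap",.1049),("base",0)):print(a,(px(s,[.4544-.0569*d/1,.2020+.9984*d,.028])-[170,150])*4)
plan([.4517,.2492,.0145],-86.74,42,5)
```

```text
[0.44779383 0.33008726 0.11475138] [-179.83545953  -41.58102461  -87.38098099] [ 67.8311252   34.58827096 -11.53162965  16.43851604 -82.97202704
 -72.99482439]
cap [503.95347168 701.92168001]
base [499.94482836 574.68915296]
p0 [0.448  0.3299 0.1156] dist 0.129 rot [ 0.3  0.5 -0.5] n 5
[-0.01, 0.0, 0.17] [0.01, 0.02, -0.02]
[-0.01, 0.0, 0.17] [0.01, 0.02, -0.03]
[-0.01, 0.0, 0.18] [0.01, 0.03, -0.02]
[-0.01, 0.0, 0.17] [0.01, 0.02, -0.02]
[-0.01, 0.0, 0.17] [0.01, 0.02, -0.03]
```

View pics/i.png

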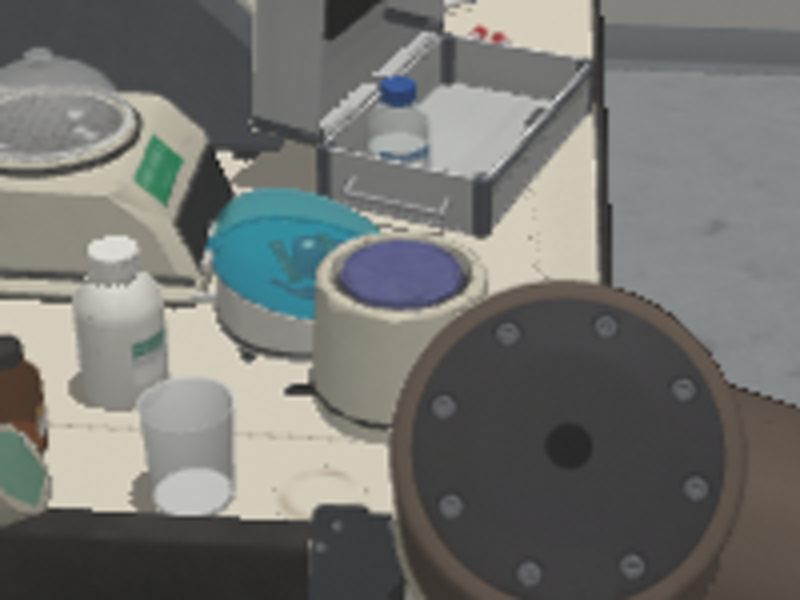

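This crop shows the lid standing fully open and the inner bottle upright at (398,130). The wrist hides the fallen bottle. That is my tenth picture, so from here I work by numbers: descend and grip.

Run:
```python
from h import *
plan([.4516,.254,.017],-86.74,42,5)
```

```text
p0 [0.448  0.3299 0.1156] dist 0.124 rot [ 0.3  0.5 -0.5] n 5
[-0.01, 0.0, 0.17] [0.01, 0.02, -0.02]
[-0.01, 0.0, 0.16] [0.01, 0.02, -0.03]
[-0.01, 0.0, 0.17] [0.01, 0.03, -0.02]
[-0.02, 0.0, 0.16] [0.01, 0.02, -0.02]
[-0.01, 0.0, 0.17] [0.01, 0.02, -0.03]
```

play_rows --rows '[{"slide": [-0.01,0,0.17],"delta_rot": [0.01,0.02,-0.02],"fingers": 1},{"slide": [-0.01,0,0.16],"delta_rot": [0.01,0.02,-0.03],"fingers": 1},{"slide": [-0.01,0,0.17],"delta_rot": [0.01,0.03,-0.02],"fingers": 1},{"slide": [-0.02,0,0.16],"delta_rot": [0.01,0.02,-0.02],"fingers": 1},{"slide": [-0.01,0,0.17],"delta_rot": [0.01,0.02,-0.03],"fingers": 1},{"slide": [0,0,0],"delta_rot": [0,0,0],"fingers": 1}]'

```text
time_s: 17.73
tcp_pos: [0.4518, 0.2523, 0.0171]
eef_rot: [179.9, -42.0, -86.8]
contact_force: [0.3, -0.2, 0.7]
gripper_width: 0.0874
gripper_force: 0.0
```

play_rows --rows '[{"slide": [0,0,0],"delta_rot": [0,0,0],"fingers": 0},{"slide": [0,0,0],"delta_rot": [0,0,0],"fingers": 0},{"slide": [0,0,0],"delta_rot": [0,0,0],"fingers": 0},{"slide": [0,0,0],"delta_rot": [0,0,0],"fingers": 0}]' --squeeze 20

```text
time_s: 18.23
tcp_pos: [0.452, 0.2548, 0.0164]
eef_rot: [179.9, -42.0, -86.6]
contact_force: [-1.0, 1.6, 2.0]
gripper_width: 0.0549
gripper_force: 20.0
```

Run:
```python
from h import *
st=r.get_state();p=st["tcp_pos"];print(p)
plan([p[0],p[1],p[2]+.25],-86.7,42,6)
M=([.38,.0,.36],-140,0)
plan(*M,start=([p[0],p[1],p[2]+.25],-86.7,42))
T=rot(160.3,-48); pl=case(0,-.055,.064)+T.apply([0,0,.015]); pre=pl+[0,0,.14]; print("place",pl,"pre",pre)
plan(pre,160.3,-48,start=M)
```

```text
[0.45196024 0.25483853 0.01639838]
p0 [0.452  0.2548 0.0164] dist 0.25 rot [ 0. -0.  0.] n 6
[0.19, 0.0, -0.21] [0.0, 0.0, 0.0]
[0.18, 0.0, -0.2] [0.0, 0.0, 0.0]
[0.19, 0.0, -0.21] [0.0, 0.0, 0.0]
[0.18, 0.0, -0.21] [0.0, 0.0, 0.01]
[0.19, 0.0, -0.2] [0.0, 0.0, 0.0]
[0.19, 0.0, -0.21] [0.0, 0.0, 0.0]
p0 [0.452  0.2548 0.2664] dist 0.281 rot [-19.5 -38.9  50.8] n 12
[0.14, 0.05, 0.05] [-0.35, -0.71, 0.92]
[0.14, 0.03, 0.05] [-0.36, -0.7, 0.93]
[0.15, 0.03, 0.04] [-0.35, -0.71, 0.92]
[0.15, 0.01, 0.03] [-0.36, -0.71, 0.93]
[0.16, 0.0, 0.03] [-0.35, -0.7, 0.92]
[0.15, -0.01, 0.01] [-0.36, -0.71, 0.92]
[0.16, -0.03, 0.01] [-0.35, -0.71, 0.93]
[0.15, -0.03, -0.01] [-0.36, -0.7, 0.92]
[0.15, -0.05, -0.01] [-0.35, -0.71, 0.93]
[0.14, -0.05, -0.02] [-0.36, -0.71, 0.92]
[0.14, -0.07, -0.04] [-0.35, -0.7, 0.92]
[0.13, -0.07, -0.04] [-0.36, -0.71, 0.93]
place [ 0.50455973 -0.47864016  0.05396304] pre [ 0.50455973 -0.47864016  0.19396304]
p0 [0.38 0.   0.36] dist 0.522 rot [ 25.  -43.5  56. ] n 13
[0.11, -0.23, 0.09] [0.42, -0.73, 0.94]
[0.1, -0.23, 0.08] [0.42, -0.73, 0.94]
[0.08, -0.24, 0.09] [0.42, -0.73, 0.94]
[0.07, -0.24, 0.1] [0.42, -0.73, 0.94]
[0.06, -0.24, 0.09] [0.41, -0.73, 0.94]
[0.04, -0.25, 0.11] [0.42, -0.73, 0.94]
[0.04, -0.24, 0.1] [0.42, -0.73, 0.94]
[0.02, -0.24, 0.12] [0.42, -0.73, 0.94]
[0.01, -0.24, 0.12] [0.42, -0.73, 0.94]
[0.0, -0.23, 0.13] [0.42, -0.73, 0.94]
[-0.01, -0.23, 0.14] [0.42, -0.73, 0.94]
[-0.01, -0.23, 0.14] [0.42, -0.73, 0.94]
[-0.03, -0.21, 0.16] [0.42, -0.72, 0.94]
```

play_rows --rows '[{"slide": [0.04,0,-0.05],"delta_rot": [0,0,0],"fingers": 0},{"slide": [0.15,0,-0.16],"delta_rot": [0,0,0],"fingers": 0},{"slide": [0.18,0,-0.2],"delta_rot": [0,0,0],"fingers": 0},{"slide": [0.19,0,-0.21],"delta_rot": [0,0,0],"fingers": 0},{"slide": [0.18,0,-0.21],"delta_rot": [0,0,0],"fingers": 0},{"slide": [0.19,0,-0.2],"delta_rot": [0,0,0],"fingers": 0},{"slide": [0.19,0,-0.21],"delta_rot": [0,0,0],"fingers": 0}]' --squeeze 30

```text
time_s: 19.1
tcp_pos: [0.4518, 0.254, 0.2684]
eef_rot: [179.9, -42.0, -86.6]
contact_force: [0.7, 1.1, -2.4]
gripper_width: 0.0547
gripper_force: 30.0
```

play_rows --rows '[{"slide": [0.14,0.05,0.05],"delta_rot": [-0.35,-0.71,0.92],"fingers": 0},{"slide": [0.14,0.03,0.05],"delta_rot": [-0.36,-0.7,0.93],"fingers": 0},{"slide": [0.15,0.03,0.04],"delta_rot": [-0.35,-0.71,0.92],"fingers": 0},{"slide": [0.15,0.01,0.03],"delta_rot": [-0.36,-0.71,0.93],"fingers": 0},{"slide": [0.16,0,0.03],"delta_rot": [-0.35,-0.7,0.92],"fingers": 0},{"slide": [0.15,-0.01,0.01],"delta_rot": [-0.36,-0.71,0.92],"fingers": 0},{"slide": [0.16,-0.03,0.01],"delta_rot": [-0.35,-0.71,0.93],"fingers": 0},{"slide": [0.15,-0.03,-0.01],"delta_rot": [-0.36,-0.7,0.92],"fingers": 0}]'

```text
time_s: 20.1
tcp_pos: [0.4032, 0.0836, 0.3304]
eef_rot: [-175.5, -13.7, -123.6]
contact_force: [-0.8, 0.1, -1.9]
gripper_width: 0.055
gripper_force: 30.0
```

play_rows --rows '[{"slide": [0.15,-0.05,-0.01],"delta_rot": [-0.35,-0.71,0.93],"fingers": 0},{"slide": [0.14,-0.05,-0.02],"delta_rot": [-0.36,-0.71,0.92],"fingers": 0},{"slide": [0.14,-0.07,-0.04],"delta_rot": [-0.35,-0.7,0.92],"fingers": 0},{"slide": [0.13,-0.07,-0.04],"delta_rot": [-0.36,-0.71,0.93],"fingers": 0},{"slide": [0,0,0],"delta_rot": [0,0,0],"fingers": 0}]'

```text
time_s: 20.72
tcp_pos: [0.3786, -0.0018, 0.3622]
eef_rot: [180.0, 0.1, -140.2]
contact_force: [0.6, 0.1, -3.2]
gripper_width: 0.0544
gripper_force: 30.0
```

Run:
```python
from h import *
st=r.get_state(); print(st["tcp_pos"],st["eef_rot"],st["joints"],st["gripper_width"])
plan([.5046,-.4786,.194],160.3,-48,14)
```

```text
[ 0.37860549 -0.00179978  0.36220052] [ 1.79971835e+02  1.35995204e-01 -1.40177509e+02] [ 3.01058777e+01 -1.30329741e+01 -1.85402680e+01 -5.09600612e-02
 -8.43634175e+01 -8.02784057e+01] 0.05441163714669355
p0 [ 0.3786 -0.0018  0.3622] dist 0.521 rot [ 25.  -43.4  55.8] n 14
[0.1, -0.21, 0.08] [0.39, -0.68, 0.87]
[0.09, -0.22, 0.08] [0.39, -0.67, 0.87]
[0.08, -0.22, 0.08] [0.39, -0.68, 0.87]
[0.06, -0.22, 0.09] [0.39, -0.67, 0.87]
[0.06, -0.23, 0.09] [0.38, -0.68, 0.87]
[0.05, -0.22, 0.1] [0.39, -0.68, 0.87]
[0.03, -0.23, 0.1] [0.39, -0.67, 0.87]
[0.03, -0.22, 0.1] [0.39, -0.68, 0.87]
[0.01, -0.22, 0.11] [0.39, -0.68, 0.87]
[0.01, -0.22, 0.12] [0.39, -0.67, 0.87]
[0.0, -0.22, 0.12] [0.39, -0.68, 0.87]
[-0.01, -0.21, 0.13] [0.39, -0.68, 0.87]
[-0.02, -0.2, 0.14] [0.39, -0.67, 0.87]
[-0.02, -0.2, 0.14] [0.39, -0.68, 0.87]
```

play_rows --rows '[{"slide": [0.1,-0.21,0.08],"delta_rot": [0.39,-0.68,0.87],"fingers": 0},{"slide": [0.09,-0.22,0.08],"delta_rot": [0.39,-0.67,0.87],"fingers": 0},{"slide": [0.08,-0.22,0.08],"delta_rot": [0.39,-0.68,0.87],"fingers": 0},{"slide": [0.06,-0.22,0.09],"delta_rot": [0.39,-0.67,0.87],"fingers": 0},{"slide": [0.06,-0.23,0.09],"delta_rot": [0.38,-0.68,0.87],"fingers": 0},{"slide": [0.05,-0.22,0.1],"delta_rot": [0.39,-0.68,0.87],"fingers": 0},{"slide": [0.03,-0.23,0.1],"delta_rot": [0.39,-0.67,0.87],"fingers": 0},{"slide": [0.03,-0.22,0.1],"delta_rot": [0.39,-0.68,0.87],"fingers": 0}]'

```text
time_s: 21.72
tcp_pos: [0.4516, -0.2733, 0.2639]
eef_rot: [-172.8, 27.3, -170.9]
contact_force: [-0.6, -0.7, -2.4]
gripper_width: 0.0546
gripper_force: 30.0
```

play_rows --rows '[{"slide": [0.01,-0.22,0.11],"delta_rot": [0.39,-0.68,0.87],"fingers": 0},{"slide": [0.01,-0.22,0.12],"delta_rot": [0.39,-0.67,0.87],"fingers": 0},{"slide": [0,-0.22,0.12],"delta_rot": [0.39,-0.68,0.87],"fingers": 0},{"slide": [-0.01,-0.21,0.13],"delta_rot": [0.39,-0.68,0.87],"fingers": 0},{"slide": [-0.02,-0.2,0.14],"delta_rot": [0.39,-0.67,0.87],"fingers": 0},{"slide": [-0.02,-0.2,0.14],"delta_rot": [0.39,-0.68,0.87],"fingers": 0},{"slide": [0,0,0],"delta_rot": [0,0,0],"fingers": 0},{"slide": [0,0,0],"delta_rot": [0,0,0],"fingers": 0}]'

```text
time_s: 22.72
tcp_pos: [0.5059, -0.4757, 0.1924]
eef_rot: [-179.7, 47.8, 160.7]
contact_force: [-1.1, 0.2, -2.4]
gripper_width: 0.0546
gripper_force: 30.0
```

```bash
cat > look.py <<'E'
from h import *
t=r.capture("top");s=r.capture("side")
def blobs(c,box):
    x0,y0,x1,y1=box; im=c["image"][y0:y1,x0:x1]; h=cv2.cvtColor(im,cv2.COLOR_BGR2HSV)
    m=cv2.inRange(h,(100,120,50),(125,255,255)); n,_,st,ce=cv2.connectedComponentsWithStats(m)
    return [((ce[i]+[x0,y0]).round(1).tolist(),(st[i][:4]+[x0,y0,0,0]).tolist(),int(st[i][4])) for i in range(1,n) if st[i][4]>12]
print("top",*blobs(t,(340,140,500,265)),sep="\n");print("side",*blobs(s,(225,90,340,220)),sep="\n")
E
python3 - <<'E'
from look import *
st=r.get_state(); print(st["tcp_pos"],st["eef_rot"],st["joints"],st["gripper_width"],st["contact_force"])
g=st["tcp_pos"]-Ro.from_euler("xyz",st["eef_rot"],degrees=True).apply([0,0,.015]); print("g",g)
q=g+[0,0,.0365]; print("cap expected",px(t,q),px(s,q))
q=case(0,.097,.1005); print("inner cap exp",px(t,q),px(s,q))
plan([.5046,-.4786,.070],160.3,-48,4)
E
```

```text
top
([494.7, 145.7], [489, 142, 11, 8], 71)
([383.8, 198.0], [379, 193, 11, 11], 100)
([454.6, 222.4], [448, 216, 14, 13], 151)
side
([226.5, 94.0], [225, 90, 4, 9], 36)
([242.6, 115.6], [240, 114, 5, 6], 17)
([269.4, 172.1], [265, 169, 9, 7], 49)
[ 0.50643353 -0.4752361   0.19357633] [-179.68067883   47.87845153  160.83686468] [-40.56182538   8.93580089 -19.99010581 -46.48433051 -21.47004183
 -30.87183671] 0.05472298257028127 [ 0.77360471  1.11125317 -2.81370457]
g [ 0.49595179 -0.47150503  0.20363676]
cap expected [454.93725715 222.03899608] [291.81457393 121.43569109]
inner cap exp [381.28499971 205.69046307] [274.86555253 172.81897629]
p0 [ 0.5064 -0.4752  0.1936] dist 0.124 rot [ 0.1 -0.1  0.4] n 4
[0.15, -0.01, 0.14] [0.0, -0.01, 0.02]
[0.16, 0.0, 0.13] [0.01, 0.0, 0.02]
[0.15, -0.01, 0.14] [0.0, -0.01, 0.02]
[0.15, 0.0, 0.14] [0.01, -0.01, 0.02]
```

The held cap appears at (454.6,222.4) in the top view against (454.9,222.0) expected, so the bottle hangs upright over its place. I'll lower it, with care at the end.

play_rows --rows '[{"slide": [0.15,-0.01,0.14],"delta_rot": [0,0,0.02],"fingers": 0},{"slide": [0.16,0,0.13],"delta_rot": [0,0,0.02],"fingers": 0},{"slide": [0.15,-0.01,0.14],"delta_rot": [0,0,0.02],"fingers": 0},{"slide": [0.13,0,0.12],"delta_rot": [0,0,0.02],"fingers": 0},{"slide": [0.01,0,0.01],"delta_rot": [0,0,0],"fingers": 0},{"slide": [0,0,0],"delta_rot": [0,0,0],"fingers": 0},{"slide": [0,0,0],"delta_rot": [0,0,0],"fingers": 0}]'

```text
time_s: 23.7
tcp_pos: [0.5058, -0.4793, 0.0742]
eef_rot: [-180.0, 48.0, 160.3]
contact_force: [-0.1, 0.5, -2.1]
gripper_width: 0.0551
gripper_force: 30.0
```

play_rows --rows '[{"slide": [0.015,0,0.014],"delta_rot": [0,0,0],"fingers": 0},{"slide": [0.015,0,0.014],"delta_rot": [0,0,0],"fingers": 0},{"slide": [0.015,0,0.014],"delta_rot": [0,0,0],"fingers": 0},{"slide": [0.01,0,0.009],"delta_rot": [0,0,0],"fingers": 0},{"slide": [0.01,0,0.009],"delta_rot": [0,0,0],"fingers": 0},{"slide": [0,0,0],"delta_rot": [0,0,0],"fingers": 0}]'

```text
time_s: 24.45
tcp_pos: [0.505, -0.4794, 0.0586]
eef_rot: [179.8, 47.9, 160.1]
contact_force: [0.6, -0.2, -2.8]
gripper_width: 0.0548
gripper_force: 30.0
```

play_rows --rows '[{"slide": [0.005,0,0.0045],"delta_rot": [0,0,0],"fingers": 0},{"slide": [0.005,0,0.0045],"delta_rot": [0,0,0],"fingers": 0},{"slide": [0,0,0],"delta_rot": [0,0,0],"fingers": 0}]'

```text
time_s: 24.82
tcp_pos: [0.5053, -0.4795, 0.0571]
eef_rot: [179.9, 47.9, 160.1]
contact_force: [-0.3, -0.1, -1.8]
gripper_width: 0.0549
gripper_force: 30.0
```

play_rows --rows '[{"slide": [0.005,0,0.0045],"delta_rot": [0,0,0],"fingers": 0},{"slide": [0.005,0,0.0045],"delta_rot": [0,0,0],"fingers": 0},{"slide": [0,0,0],"delta_rot": [0,0,0],"fingers": 0}]'

```text
time_s: 25.2
tcp_pos: [0.5062, -0.4798, 0.057]
eef_rot: [179.9, 48.1, 160.2]
contact_force: [-1.5, 3.4, 8.8]
gripper_width: 0.0547
gripper_force: 30.0
```

The force rose from -2 to +9 N, so the bottle stands on the floor. I'll ease off, release and back out along the tool axis.

play_rows --rows '[{"slide": [-0.004,0,-0.004],"delta_rot": [0,0,0],"fingers": 0},{"slide": [0,0,0],"delta_rot": [0,0,0],"fingers": 0.3},{"slide": [0,0,0],"delta_rot": [0,0,0],"fingers": 0.6},{"slide": [0,0,0],"delta_rot": [0,0,0],"fingers": 0.8},{"slide": [0,0,0],"delta_rot": [0,0,0],"fingers": 0.8}]'

```text
time_s: 25.82
tcp_pos: [0.505, -0.4794, 0.0555]
eef_rot: [179.9, 47.9, 160.1]
contact_force: [0.7, 0.2, -0.2]
gripper_width: 0.0776
gripper_force: 0.0
```

play_rows --rows '[{"slide": [0,0,-0.05],"delta_rot": [0,0,0],"fingers": 0.8},{"slide": [0,0,-0.1],"delta_rot": [0,0,0],"fingers": 0.8},{"slide": [0,0,-0.2],"delta_rot": [0,0,0],"fingers": 0.8},{"slide": [0,0,-0.3],"delta_rot": [0,0,0],"fingers": 0.8},{"slide": [0,0,-0.3],"delta_rot": [0,0,0],"fingers": 0.8},{"slide": [0,0,-0.3],"delta_rot": [0,0,0],"fingers": 0.8},{"slide": [0,0,0],"delta_rot": [0,0,0],"fingers": 0.8}]'

```text
time_s: 26.7
tcp_pos: [0.3726, -0.4323, 0.1854]
eef_rot: [-179.8, 48.2, 160.4]
contact_force: [0.8, -0.5, -1.2]
gripper_width: 0.0791
gripper_force: 0.0
```

Run:
```python
from look import *
st=r.get_state(); print(st["time_s"],st["tcp_pos"],st["contact_force"])
q=case(0,-.055,.1005); print("exp",px(t,q),px(s,q))
for a in((383.8,198.),):print("inner",plane(t,*a,.109))
# lid: right/left top corners in side if at 1.5 rad
```

```text
top
([494.8, 145.9], [490, 142, 10, 8], 67)
([383.8, 198.0], [379, 193, 11, 11], 100)
([434.6, 224.1], [429, 219, 12, 11], 107)
side
([226.5, 93.9], [225, 90, 4, 9], 35)
([242.5, 115.6], [240, 114, 5, 6], 18)
([291.2, 157.6], [288, 155, 7, 6], 36)
([269.4, 172.1], [265, 169, 9, 7], 49)
26.8 [ 0.37382927 -0.43234119  0.18273744] [-0.36867638  0.33633028  0.08767067]
exp [434.67988474 224.56223407] [291.42221578 157.2520639 ]
inner [ 0.56541749 -0.3368626   0.109     ]
```

Both caps sit where upright bottles should: the new one at (434.6,224.1) in the top view and (291.2,157.6) in the side view, the inner one unmoved at (383.8,198.0). I'll check the lid is at rest and matches 1.5 rad, then hand in.

Run:
```python
from h import *
a=r.capture("top")
for _ in range(8): r.capture("side")
b=r.capture("top"); print("lid change",cv2.absdiff(a["image"],b["image"])[140:215,360:510].max())
def lid(x,y,z,th):
    dx,dz=x-.08,z-.055; return case(.08+dx*np.cos(th)+dz*np.sin(th),y,.055-dx*np.sin(th)+dz*np.cos(th))
g=cv2.cvtColor(b["image"],cv2.COLOR_BGR2GRAY)
for th in(1.3,1.4,1.5):print(th,[px(b,lid(*q,th)).round(1).tolist() for q in((-.08,.14,.12),(-.08,.14,.055),(-.08,-.14,.12))])
m=(cv2.Canny(g,60,150)[140:215,360:510]>0)
c=cv2.goodFeaturesToTrack(g[140:215,360:510],25,.05,4).reshape(-1,2)+[360,140]; print(c.astype(int).tolist())
```

```text
lid change 6
1.3 [[390.0, 157.1], [380.0, 182.2], [500.8, 195.8]]
1.4 [[392.0, 150.8], [382.4, 176.1], [502.3, 189.3]]
1.5 [[393.7, 144.8], [384.7, 169.9], [503.4, 183.0]]
[[487, 150], [499, 182], [494, 207], [377, 178], [388, 147], [372, 181], [464, 199], [430, 190], [390, 171], [462, 207], [369, 175], [425, 188], [467, 209], [364, 187], [452, 209], [489, 205], [422, 191], [430, 154], [412, 149], [471, 149], [417, 185], [399, 148], [432, 150], [475, 152], [417, 190]]
```

The lid is still, and its corners at (388,147) and (499,182) match 1.5 rad.

```bash
python3 -c "
from plant import r
print(r.close_job())"
```

```text
the job is handed in; nothing more can be done
None
```

The job is handed in at about 27 s: the lid stands fully open, the fallen bottle is upright on the case floor, and the bottle already inside is still standing; the first pull slipped off the paddle and let the lid sink ajar, and the second opened it.

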